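# Level the display shelf and hold the level down

### The job

The little display shelf stands out of level: its end with the winged levelling foot is too low. Lay the spirit level lengthwise on the board, between the hinged end and the foot, and let go of it; then turn the foot by its wing until the bubble is centred between the two lines. Finally press down on top of the spirit level gently with the fingers, so that it sits firmly on the board with the bubble still centred, and finish while still pressing; leave the two jars and the mill alone.

Things in the scene. Friction and masses are not known exactly. Their poses are not given: they have to be found in the camera images.
- level: Loose spirit level, aluminium bar with black ends, 160 x 30 x 28 mm (its own x, y, z; about 0.17 kg), at the start flat on the worktop. Origin: centre of its underside; x along the bar, z up. A green vial with a white bubble shows in its top at the middle; the top is flat and solid to the touch everywhere. Grip it across its 30 mm width.
- bubble (a joint): Bubble's place in the vial, m along the spirit level's own +x; 0 = centred between the two lines, stops at +-0.018. It goes to the higher end: 0.0045 m per 0.01 rad of tilt (positive: +x end higher). Settles in about a second. The bubble is 16 mm long, the lines are 23 mm apart.
- shelf_top (a point): Centre of the upper face of the stand's wooden board, about 80 mm above the worktop. Board 340 mm long (y) by 150 mm wide (x), 18 mm thick; z is its upward normal. It turns about a hinge parallel to x at y = -0.14; the levelling foot carries it at x = 0, y = +0.135. It does not give when pressed. The stand is fixed to the worktop.
- wing (a point): Winged head of the levelling foot at the board's +y end, black, 46 long (x) x 13 thick (y) x 34 high (z) mm. Site on the turning axis, 33 mm above the board; the wing spans 19 mm below to 15 mm above it. Turns about z; friction 0.12 N m, stays where left. Clockwise from above raises its end: 0.015 rad of tilt (4 mm) per radian. Must go 0.6 to 2.6 rad clockwise at the start; stops lie beyond.
- jar_1: Jar with a green lid, 60 mm across, 75 mm high, standing behind and to the left of the stand; a bystander. Origin: centre of its underside.
- mill_1: Dark wooden mill, 52 mm across, 160 mm high, standing behind and to the left; a bystander. Origin: centre of its underside.
- jar_2: Jar with a red lid, 60 mm across, 75 mm high, standing at the front right; a bystander. Origin: centre of its underside.
- board: The same wooden board; its origin lies on the hinge axis, 28 mm below the upper face at y = -0.14 from the board's centre; axes as for shelf_top.
Not all that is in view belongs to the job. Of the things that look like the level, the larger one is meant.

How it is judged:
By the outcome, as a careful person would: the job done as asked, in the order asked, and still so for the second after the job is handed in, while the arm keeps its last pose, push and grip.
It also fails if it takes over 67 s, if anything falls off the work surface, if the arm or the gripper's body presses on something with over 40 N, if the wrist force passes 120 N, or if a joint passes its speed limit or range.

### The arm

A 6-joint arm with a two-finger parallel gripper is mounted at the origin on a cart in front of the work surface, level with it; the furniture and walls round the work are solid. World frame = base frame: x ahead of the robot, y to its left, z up, the work surface at z = 0. Lengths are in mm, angles in rad, forces in N, time in s.
With the tool pointing down it reaches from about 425 to 925 mm from the base axis. Payload 12.5 kg.
Tool frame: the origin (TCP) lies at the very end of the fingers, on their centre line; the grasp point (between the pads) lies 19 mm behind it; z points along the fingers, y is the line along which they close (so a half turn about z gives the same grasp; the last joint's range is limited). The gripper opens to 85 mm and grips with 20 to 120 N. Pads are 22 mm wide; open, the fingers measure 114 mm over their backs; the gripper's body (76 mm by 85 mm) begins 54 mm behind the grasp point. The pads swing forward as they close: fully open they stand 13 mm farther back than shut.
Start: joints at [1.137, 0.491, 1.559, -0, 1.092, -0.106], TCP at [201.209, 591.743, 231.327] pointing down, gripper open.
Joint ranges: [-3.1, 3.1], [-0.84, 2.19], [0.05, 2.79], [-1.13, 4.28], [0.06, 2.93], [-2.69, 2.69]. Speed limits (rad/s): [2.22, 2.22, 2.79, 3.14, 3.14, 3.14].

### API

Orientations are given as a unit quaternion [x, y, z, w].
In Python, from station import * gives the robot as it stands.
- The arm moves only by the tool carry_out, never from a script. Its argument "commands" is one flat list of numbers, 7 for each row, row after row: the shift along the world's x, y, z in mm, then the turn, a rotation vector about the world's x, y, z in degrees, then the finger opening in mm, from 0 to 85.4. In form: [x, y, z, ax, ay, az, jaw, x, y, z, ax, ay, az, jaw, ...]. A call has 1 to 20 rows; each row shifts and turns the commanded pose from where the row before left it; what a row does not reach is not made up. A row lasts 1/12 s, in which the tool goes at most 41.7 mm and 7.16 degrees, less where a joint would pass 70% of its speed; a pose out of reach is approached as far as the arm can. A call is refused whole if a number of a shift passes 41.7 or a number of a turn 7.16, either way. A call with a gripper value outside its range is refused whole. The fingers move at their own pace and stop on an object; "squeeze" is the grip in N (left out, the last holds). Time passes only in rows, so rows that do not move let the fingers close. It gives the time, the measured TCP pose, the force, the opening and the grip force at its end, in the units of the state.
- get_obs(): the state, without advancing time (a new reading comes with each control period).
- capture(name): name is "side" or "top" or "wrist"; returns a dict with "color" (384x512x3 uint8, blue, green, red), "vertical_fov" (degrees; the focal length in pixels is half the picture's height over the tangent of half this angle, whatever the lens; pixels are square), "cx", "cy" (the principal point, pixels), "R" (3x3) and "t" (3): a world point X has camera coordinates R X + t; the wrist camera has in their place "T_tool_cam" (4x4, takes a point from camera to tool coordinates, whose origin is the TCP and whose axes are the flange's). Camera axes: x right, y down, z forward; pixel columns grow to the right and rows downward; lengths in mm; the calibration is good to about 2 mm. A picture is of the moment at which its call begins: read the wrist's pose just before it. There is no depth.
- hand_in(): hands the job in; it is judged then, once.
The state is a dict: "time": time; "qpos": joint angles; "qvel": joint speeds; "tau": joint torques, N m; "tcp_pos": TCP position; "eef_rot": TCP orientation; "contact_force": force on the tool from outside, world axes, zero at the start; "torque": the same for the moment, N m; "gripper_width": finger opening in mm; "grip_force": force on a finger pad.
Only numpy, scipy, OpenCV 4.12 (cv2) and the standard library are available. Lean on these libraries where they do the work, as an engineer would, in place of code of your own. Each camera call takes 0.05 s, during which the arm holds its last target. There are 200 camera calls.

## Working session

There is one attempt and no reset: what is moved stays moved. The work goes in short steps, Python scripts to look and compute and a tool call to move; the robot and the scene stay as the last step left them, time stands still between calls to the robot, and variables do not carry over. Pictures are saved under pics/ and viewed, at most 10 in all, crops included, and the job is handed in when it is done.

Besides the shell and the picture viewer there is one more tool, called after "Emit:" by a JSON object that holds its "name" and its "arguments", one argument or row to a line. carry_out: Moves the arm, as the interface text tells. Its arguments: {"type":"object","properties":{"commands":{"type":"array"},"squeeze":{"type":"number"}},"required":["commands"]}

```bash
mkdir -p pics
cat > h.py <<'E'
from station import *
import numpy as np, cv2
from scipy.spatial.transform import Rotation as Ro
def cam(c):
    f=c["color"].shape[0]/2/np.tan(np.radians(c["vertical_fov"])/2)
    return np.array([[f,0,c["cx"]],[0,f,c["cy"]],[0,0,1]])
def ext(c,o=None):
    if "R" in c: return np.array(c["R"]),np.array(c["t"])
    T=np.eye(4);T[:3,:3]=Ro.from_quat(o["eef_rot"]).as_matrix();T[:3,3]=o["tcp_pos"]
    M=np.linalg.inv(T@np.array(c["T_tool_cam"]));return M[:3,:3],M[:3,3]
def atz(c,uv,z,o=None):
    R,t=ext(c,o);K=cam(c)
    d=R.T@np.linalg.inv(K)@np.array([uv[0],uv[1],1.]);C=-R.T@t
    return C+d*(z-C[2])/d[2]
def proj(c,X,o=None):
    R,t=ext(c,o);p=cam(c)@(R@np.array(X,float)+t);return p[:2]/p[2]
E
python3 - <<'E'
from h import *
import pickle
o=get_obs();print(o)
D={}
for n in("top","side","wrist"):
    c=capture(n);D[n]=c
    print(n,{k:np.round(v,3).tolist() for k,v in c.items() if k!="color"})
D["o"]=o
pickle.dump(D,open("d0.pkl","wb"))
cv2.imwrite("pics/top0.png",cv2.resize(D["top"]["color"],(800,600),interpolation=cv2.INTER_CUBIC))
cv2.imwrite("pics/side0.png",cv2.resize(D["side"]["color"],(800,600),interpolation=cv2.INTER_CUBIC))
E
```

```text
{'time': 0.0, 'qpos': array([ 1.13742827e+00,  4.91534114e-01,  1.55947150e+00, -3.56649403e-06,
        1.09168339e+00, -1.05610189e-01]), 'qvel': array([-0.00109579,  0.00034635, -0.00092261, -0.00216135, -0.00098821,
        0.0018336 ]), 'tau': array([-1.75979323e-03, -6.18464899e+01, -2.61593395e+01, -1.71737815e-04,
        4.12917783e-03, -3.09197753e-05]), 'tcp_pos': array([201.08760971, 591.52154741, 230.7359519 ]), 'eef_rot': array([ 1.63145549e-01,  9.86601860e-01, -5.28809455e-04, -1.44420262e-04]), 'contact_force': array([ 0.3506762 , -0.66864227, -0.14834235]), 'torque': array([ 0.01074619, -0.00264536,  0.00328716]), 'grip_force': 0.0, 'gripper_width': 85.3695616467616}
top {'vertical_fov': 53.951, 'cx': 260.493, 'cy': 194.077, 'R': [[0.167, -0.986, -0.003], [-0.966, -0.163, -0.199], [0.196, 0.036, -0.98]], 't': [-46.528, 523.53, 931.907]}
side {'vertical_fov': 51.848, 'cx': 260.686, 'cy': 195.809, 'R': [[0.999, 0.038, -0.002], [0.02, -0.558, -0.829], [-0.033, 0.829, -0.559]], 't': [-510.433, 77.872, 1325.268]}
wrist {'vertical_fov': 64.476, 'cx': 254.708, 'cy': 188.174, 'T_tool_cam': [[0.0, -0.958, -0.286, 72.954], [1.0, 0.0, 0.0, -1.317], [-0.0, -0.286, 0.958, -142.969], [0.0, 0.0, 0.0, 1.0]]}
```

View pics/top0.png

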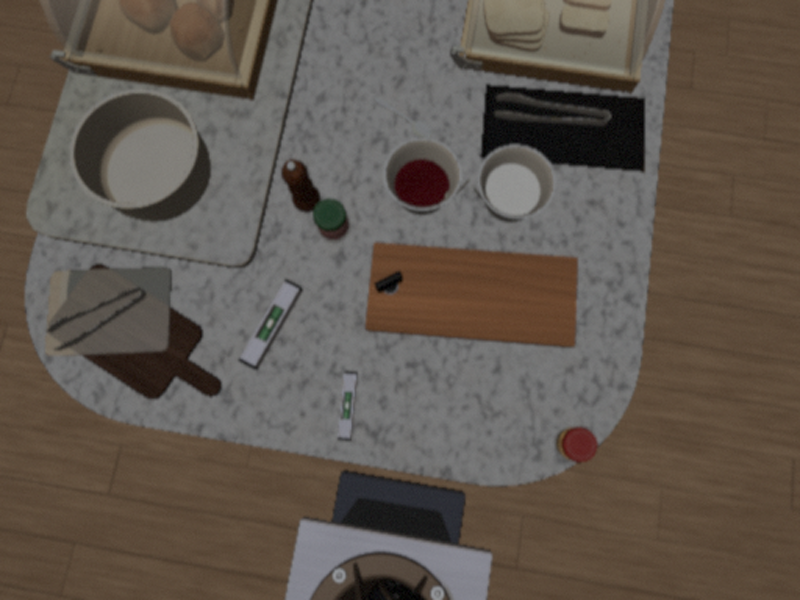

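View pics/side0.png

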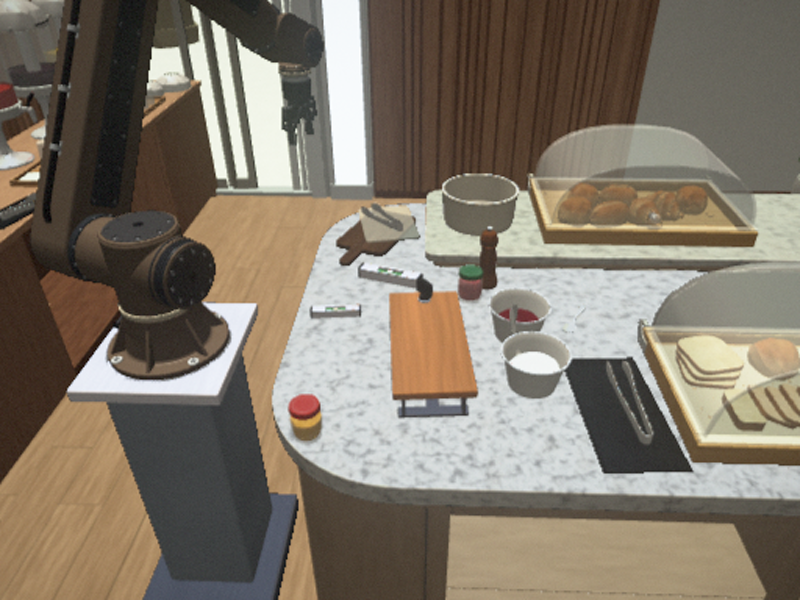

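Candidates for the level, in top-view display pixels: the larger bar at (270,323) and the smaller bar at (347,405). I choose the larger one. The wing is at (389,281), the board spans (368..578, 243..346), the mill and green jar are at (300,185) and (330,217), and the red jar is at (578,444).

Run:
```python
from h import *
import pickle
D=pickle.load(open("d0.pkl","rb"));c=D["top"]
s=1.5625
P=lambda u,v,z:np.round(atz(c,(u/s,v/s),z),1)
print("big ends",P(293,285,28),P(249,362,28),"centre",P(270,323,28))
print("small ends",P(350,374,18),P(345,437,18))
for p in[(373,244),(578,258),(575,346),(366,330)]:print("board",P(*p,80))
print("wing",P(389,281,115),"mill top",P(291,165,160),"jar1",P(330,212,75),"jar2",P(578,440,75))
im=c["color"];a=cv2.resize(im[170:245,140:240],(800,600),interpolation=cv2.INTER_CUBIC)
b=cv2.resize(im[150:225,225:325],(800,600),interpolation=cv2.INTER_CUBIC)
cv2.imwrite("pics/crop.png",cv2.resize(np.hstack([a,b]),(800,300),interpolation=cv2.INTER_AREA))
```

```text
big ends [527.9 241.4  28. ] [385.5 287.2  28. ] centre [456.3 266.5  28. ]
small ends [394.6 117.2  18. ] [291.2 106.1  18. ]
board [607.9 112.5  80. ]
board [ 640.2 -224.8   80. ]
board [ 494.3 -236.1   80. ]
board [464.2  98.   80. ]
wing [542.   72.9 115. ] mill top [689.4 252.4 160. ] jar1 [652.7 194.6  75. ] jar2 [ 349.5 -258.3   75. ]
```

View pics/crop.png

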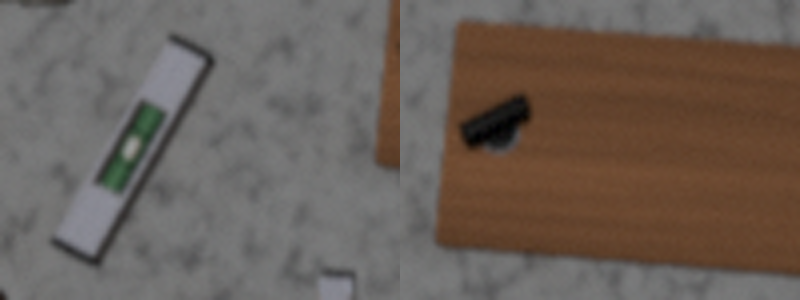

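The close crop shows the larger bar with its green vial, and the bubble is mid-vial (level-left crop (132,146)). The wing is at about (497,120) in the crop. The sizes check out: board 339 mm, level 150 mm plus its black ends. Next I move above the level.

Emit:
{"name": "carry_out", "arguments": {
  "commands": [14,-18,-4,0,0,0,85,14,-18,-4,0,0,0,85,14,-18,-4,0,0,0,85,14,-18,-4,0,0,0,85,14,-18,-4,0,0,0,85,14,-18,-4,0,0,0,85,14,-18,-4,0,0,0,85,14,-18,-4,0,0,0,85,14,-18,-4,0,0,0,85,14,-18,-4,0,0,0,85,14,-18,-4,0,0,0,85,14,-18,-4,0,0,0,85,14,-18,-4,0,0,0,85,14,-18,-4,0,0,0,85,14,-18,-4,0,0,0,85,14,-18,-4,0,0,0,85,14,-18,-4,0,0,1,85,17,-19,-4,0,0,0,85,0,0,0,0,0,0,85,0,0,0,0,0,0,85],
  "squeeze": 40
}}

```text
time: 1.82
tcp_pos: [456.6, 266.0, 159.0]
eef_rot: [0.156, 0.988, -0.0, -0.0]
contact_force: [0.1, -0.5, 0.4]
gripper_width: 85.0
grip_force: 0.0
```

```bash
cat > level.py <<'E'
from h import *
import sys
# find level's white top + green vial in the wrist image; print its centre, axis at plane z
def find(z,name=None,o=None):
    o=get_obs();c=capture("wrist");im=c["color"]
    if name: cv2.imwrite("pics/%s.png"%name,im)
    hsv=cv2.cvtColor(im,cv2.COLOR_BGR2HSV)
    g=cv2.inRange(hsv,(40,70,30),(85,255,255))
    g=cv2.morphologyEx(g,cv2.MORPH_CLOSE,np.ones((25,25),np.uint8))
    n,l,s,_=cv2.connectedComponentsWithStats(g)
    for i in range(1,n):
        if s[i,4]<200: continue
        r=cv2.minAreaRect(np.argwhere(l==i)[:,::-1].astype(np.float32))
        b=cv2.boxPoints(r);w=np.array([atz(c,p,z,o)[:2] for p in b])
        e=[w[1]-w[0],w[2]-w[1]];e.sort(key=np.linalg.norm)
        print("green px",np.round(r[0],1),"size mm",np.round([np.linalg.norm(x) for x in e],1),"centre",np.round(w.mean(0),1),"angle",round(np.degrees(np.arctan2(e[1][1],e[1][0]))%180,1))
    return o,c
E
python3 - <<'E'
from level import *
o,c=find(28,"w1");print(o["time"],o["tcp_pos"],Ro.from_quat(o["eef_rot"]).as_matrix()[:,1],o["qpos"])
E
```

```text
green px [ 59.  108.2] size mm [ 9.2 42.4] centre [343.5 122.3] angle 6.0
green px [260.5 175.5] size mm [11.7 60.3] centre [455.4 270.7] angle 162.8
1.8167 [456.59451386 265.98500476 158.98946137] [ 3.07537027e-01  9.51536056e-01 -3.34252267e-04] [ 4.02381242e-01  4.46297418e-01  1.87503363e+00  1.81325913e-04
  8.20924275e-01 -8.55935066e-01]
```

View pics/w1.png

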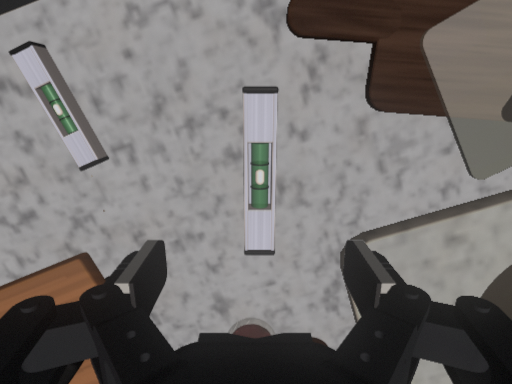

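The wrist view shows the larger level at (260,172), running along the image's vertical and parallel to the pads, with the small one at upper left (58,105). I'm aligned, with about 4 mm of lateral correction to make. Next I descend and grip.

Emit:
{"name": "carry_out", "arguments": {
  "commands": [-1,4,-15,0,0,0.6,75,0,0,-20,0,0,0,75,0,0,-20,0,0,0,75,0,0,-20,0,0,0,75,0,0,-20,0,0,0,75,0,0,-20,0,0,0,75,0,0,-17,0,0,0,75,0,0,-12,0,0,0,75,0,0,-7,0,0,0,75,0,0,-2,0,0,0,75,0,0,0,0,0,0,50,0,0,0,0,0,0,28,0,0,0,0,0,0,20,0,0,0,0,0,0,20,0,0,0,0,0,0,20,0,0,0,0,0,0,20,0,0,0,0,0,0,20],
  "squeeze": 40
}}

```text
time: 3.28
tcp_pos: [455.5, 270.9, 7.3]
eef_rot: [0.149, 0.989, 0.0, 0.001]
contact_force: [-0.3, 0.3, 5.6]
gripper_width: 29.1
grip_force: 40.0
```

Emit:
{"name": "carry_out", "arguments": {
  "commands": [0,0,10,0,0,0,20,0,0,20,0,0,0,20,0,0,22,0,0,0,20,0,0,22,0,0,0,20,0,0,22,0,0,0,20,0,0,22,0,0,0,20,0,0,22,0,0,0,20,0,0,20,0,0,0,20,5,-18,0,0,0,-3.4,20,5,-18,0,0,0,-3.4,20,5,-18,0,0,0,-3.4,20,5,-18,0,0,0,-3.4,20,5,-18,0,0,0,-3.4,20,5,-18,0,0,0,-3.4,20,5,-18,0,0,0,-3.4,20,5,-18,0,0,0,-3.4,20,5,-18,0,0,0,-3.4,20,5,-18,0,0,0,-3.4,20,5,-18,0,0,0,-3.4,20,5,-18,0,0,0,-3.4,20]
}}

```text
time: 4.95
tcp_pos: [515.1, 53.8, 167.2]
eef_rot: [0.486, 0.874, 0.0, 0.0]
contact_force: [0.5, -0.2, -1.6]
gripper_width: 29.5
grip_force: 40.1
```

Emit:
{"name": "carry_out", "arguments": {
  "commands": [5,-19,0,0,0,-3.4,20,5,-19,0,0,0,-3.4,20,5,-19,0,0,0,-3.4,20,5,-19,0,0,0,-3.4,20,5,-19,0,0,0,-3.4,20,5,-19,0,0,0,-3.4,20,5,-19,0,0,0,-3.4,20,5,-18,0,0,0,-3.4,20,0,0,0,0,0,0,20,0,0,0,0,0,0,20,0,0,0,0,0,0,20]
}}

```text
time: 5.87
tcp_pos: [554.8, -95.9, 166.7]
eef_rot: [0.676, 0.736, 0.0, -0.0]
contact_force: [0.4, 0.1, -2.3]
gripper_width: 29.2
grip_force: 40.1
```

Run:
```python
from h import *
o=get_obs();c=capture("wrist");t=capture("top")
y=Ro.from_quat(o["eef_rot"]).as_matrix()[:,1];print(o["time"],o["tcp_pos"],np.degrees(np.arctan2(y[1],y[0])),o["contact_force"])
import pickle;pickle.dump((o,c,t),open("d1.pkl","wb"))
cv2.imwrite("pics/w2.png",np.hstack([c["color"],t["color"]])[:, :]if 0 else cv2.resize(np.hstack([c["color"],t["color"]]),(800,300),interpolation=cv2.INTER_AREA))
```

```text
5.8667 [554.78402464 -95.87612196 166.7244295 ] 4.863531177106488 [ 0.44045701  0.10724946 -2.27897526]
```

View pics/w2.png

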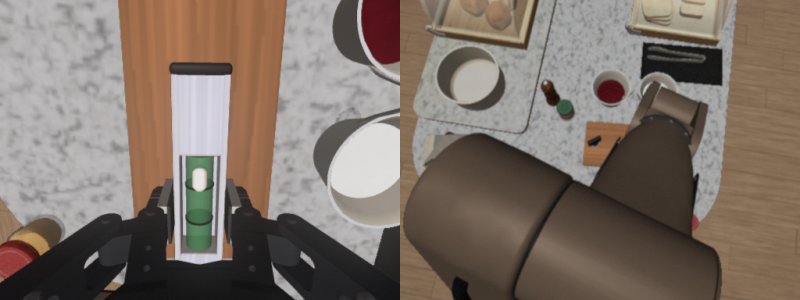

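The level hangs centred over the board: its axis is at about x=201 px and the board edges are symmetric about 203. The alignment is good, so I lower it.

Emit:
{"name": "carry_out", "arguments": {
  "commands": [0,0,-8,0,0,0.3,20,0,0,-14,0,0,0,20,0,0,-14,0,0,0,20,0,0,-14,0,0,0,20,0,0,-10,0,0,0,20,0,0,-5,0,0,0,20,0,0,-3,0,0,0,20,0,0,-2,0,0,0,20,0,0,-2,0,0,0,20,0,0,0,0,0,0,20,0,0,0,0,0,0,20]
}}

```text
time: 6.88
tcp_pos: [555.4, -96.3, 94.7]
eef_rot: [0.675, 0.738, 0.0, 0.0]
contact_force: [0.4, -0.8, -2.6]
gripper_width: 29.3
grip_force: 40.2
```

Emit:
{"name": "carry_out", "arguments": {
  "commands": [0,0,-2,0,0,0,20,0,0,-1,0,0,0,20,0,0,-1,0,0,0,20,0,0,0,0,0,0,20,0,0,0,0,0,0,20]
}}

```text
time: 7.3
tcp_pos: [555.2, -96.3, 90.3]
eef_rot: [0.675, 0.738, -0.0, 0.0]
contact_force: [-0.3, 0.5, -1.1]
gripper_width: 28.9
grip_force: 40.2
```

Emit:
{"name": "carry_out", "arguments": {
  "commands": [0,0,-1,0,0,0,20,0,0,-1,0,0,0,20,0,0,0,0,0,0,20,0,0,0,0,0,0,20]
}}

```text
time: 7.63
tcp_pos: [555.2, -96.3, 88.3]
eef_rot: [0.675, 0.738, 0.0, -0.0]
contact_force: [-0.7, 0.1, -1.4]
gripper_width: 29.0
grip_force: 40.2
```

Emit:
{"name": "carry_out", "arguments": {
  "commands": [0,0,-1,0,0,0,20,0,0,-1,0,0,0,20,0,0,0,0,0,0,20,0,0,0,0,0,0,20]
}}

```text
time: 7.97
tcp_pos: [555.3, -96.2, 86.4]
eef_rot: [0.675, 0.738, 0.0, 0.0]
contact_force: [1.0, 1.0, 0.1]
gripper_width: 29.1
grip_force: 40.5
```

Emit:
{"name": "carry_out", "arguments": {
  "commands": [0,0,-1,0,0,0,20,0,0,0,0,0,0,20,0,0,0,0,0,0,20]
}}

```text
time: 8.22
tcp_pos: [555.2, -96.1, 85.5]
eef_rot: [0.675, 0.738, 0.0, 0.0]
contact_force: [-1.9, 2.7, 4.0]
gripper_width: 29.6
grip_force: 40.8
```

Emit:
{"name": "carry_out", "arguments": {
  "commands": [0,0,0,0,0,0,35,0,0,0,0,0,0,45,0,0,0,0,0,0,60,0,0,0,0,0,0,60,0,0,5,0,0,0,60,0,0,12,0,0,0,60,0,0,18,0,0,0,60,0,0,18,0,0,0,60,0,0,18,0,0,0,60,0,0,18,0,0,0,60,0,0,12,0,0,0,60,0,0,0,0,0,0,60,0,0,0,0,0,0,60,0,0,0,0,0,0,60]
}}

```text
time: 9.38
tcp_pos: [554.9, -96.2, 185.6]
eef_rot: [0.675, 0.738, -0.0, -0.0]
contact_force: [-0.2, 0.7, 0.6]
gripper_width: 60.0
grip_force: 0.0
```

```bash
cat > bub.py <<'E'
from level import *
# bubble offset along +board y (mm) in the vial, from the wrist view: white blob and the two dark lines in the green vial
def bub(z=108,name=None):
    o,c=find(z,name)
    return o,c
E
python3 - <<'E'
from bub import *
import pickle
o,c=bub(108,"w3");print(o["time"],o["tcp_pos"],o["contact_force"])
pickle.dump((o,c),open("d2.pkl","wb"))
E
```

```text
green px [254.5 194. ] size mm [12.5 59.2] centre [554.1 -96.1] angle 95.6
9.3833 [554.8602945  -96.17845373 185.64665245] [-0.1731335   0.65583562  0.56981518]
```

View pics/w3.png

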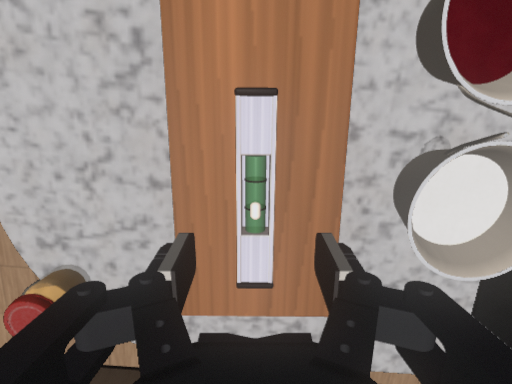

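```bash
cat > bub.py <<'E'
from level import *
def bub(z=106,o=None,c=None):
    # bubble = near-white blob inside the vial window; lines = darkest rows in the green, sampled along the vial
    if c is None: o=get_obs();c=capture("wrist")
    im=c["color"];hsv=cv2.cvtColor(im,cv2.COLOR_BGR2HSV)
    g=cv2.inRange(hsv,(40,70,30),(85,255,255))
    m=cv2.morphologyEx(g,cv2.MORPH_CLOSE,np.ones((25,25),np.uint8))
    n,l,s,_=cv2.connectedComponentsWithStats(m)
    best=max(range(1,n),key=lambda i:s[i,4]);m=(l==best).astype(np.uint8)
    r=cv2.minAreaRect(np.argwhere(m>0)[:,::-1].astype(np.float32));b=cv2.boxPoints(r)
    e=[b[1]-b[0],b[2]-b[1]];e.sort(key=np.linalg.norm);ax=e[1]/2;ct=np.array(r[0])
    ts=np.linspace(-1,1,161);uv=ct+ts[:,None]*ax
    S=cv2.remap(im,uv[:,0].astype(np.float32)[None],uv[:,1].astype(np.float32)[None],cv2.INTER_LINEAR)[0].astype(int)
    w=np.array([atz(c,p,z,o)[:2] for p in uv]);yb=np.array([-.0955,.9954]);pos=(w-w[80])@yb
    k=np.argsort(pos);pos=pos[k];S=S[k]
    wh=S[:,2]>100
    print("vial centre",np.round(w[80],1),"half",round(pos[-1],1),"bubble",np.round([pos[wh].min(),pos[wh].max(),pos[wh].mean()] if wh.any() else [],1),
      "dark lines",np.round(pos[S[:,1]<45],1).tolist())
    return pos,S,o,c
E
python3 - <<'E'
from bub import *
import pickle
o,c=pickle.load(open("d2.pkl","rb"));p,S,_,_=bub(106,o,c)
print([(round(a,1),*s) for a,s in zip(p[::4],S[::4])])
E
```

```text
vial centre [554.1 -95.6] half 28.8 bubble [-23.8  28.8   2.9] dark lines []
[(np.float64(-30.9), np.int64(91), np.int64(130), np.int64(91)), (np.float64(-29.3), np.int64(91), np.int64(130), np.int64(90)), (np.float64(-27.7), np.int64(90), np.int64(129), np.int64(90)), (np.float64(-26.1), np.int64(100), np.int64(139), np.int64(98)), (np.float64(-24.6), np.int64(104), np.int64(143), np.int64(100)), (np.float64(-23.0), np.int64(104), np.int64(143), np.int64(100)), (np.float64(-21.4), np.int64(107), np.int64(145), np.int64(107)), (np.float64(-19.8), np.int64(200), np.int64(212), np.int64(221)), (np.float64(-18.3), np.int64(228), np.int64(228), np.int64(228)), (np.float64(-16.7), np.int64(232), np.int64(228), np.int64(228)), (np.float64(-15.2), np.int64(231), np.int64(228), np.int64(228)), (np.float64(-13.6), np.int64(231), np.int64(228), np.int64(228)), (np.float64(-12.1), np.int64(232), np.int64(228), np.int64(228)), (np.float64(-10.6), np.int64(232), np.int64(228), np.int64(228)), (np.float64(-9.0), np.int64(229), np.int64(228), np.int64(228)), (np.float64(-7.5), np.int64(213), np.int
[... 932 characters left out ...]
.6), np.int64(105), np.int64(145), np.int64(103)), (np.float64(16.1), np.int64(111), np.int64(151), np.int64(108)), (np.float64(17.5), np.int64(111), np.int64(151), np.int64(108)), (np.float64(18.9), np.int64(113), np.int64(152), np.int64(109)), (np.float64(20.3), np.int64(114), np.int64(152), np.int64(110)), (np.float64(21.8), np.int64(113), np.int64(153), np.int64(110)), (np.float64(23.2), np.int64(114), np.int64(153), np.int64(110)), (np.float64(24.6), np.int64(115), np.int64(154), np.int64(112)), (np.float64(26.0), np.int64(114), np.int64(154), np.int64(111)), (np.float64(27.4), np.int64(115), np.int64(154), np.int64(112)), (np.float64(28.8), np.int64(112), np.int64(150), np.int64(108))]
```

Emit:
{"name": "carry_out", "arguments": {
  "commands": [-1,8,0,0,0,2,60,-1,12,0,0,0,2,60,-1,12,0,0,0,2,60,-1,12,0,0,0,2,60,-1,12,0,0,0,2,60,-1,12,0,0,0,2,60,-1,12,0,0,0,2,60,-1,12,0,0,0,2,60,-1,12,0,0,0,2,60,-1,12,0,0,0,2,60,-1,12,0,0,0,2,60,-1,12,0,0,0,2,60,-1,12,0,0,0,2,60,-1,10,0,0,0,1,60,-1,6,0,0,0,1,60,0,0,0,0,0,0,60,0,0,0,0,0,0,60]
}}

```text
time: 10.85
tcp_pos: [540.2, 71.9, 186.3]
eef_rot: [0.476, 0.879, -0.0, 0.0]
contact_force: [0.6, 0.2, 0.7]
gripper_width: 60.2
grip_force: 0.0
```

Run:
```python
from h import *
import pickle
o=get_obs();c=capture("wrist");pickle.dump((o,c),open("d3.pkl","wb"))
y=Ro.from_quat(o["eef_rot"]).as_matrix()[:,1];print(o["time"],o["tcp_pos"],np.degrees(np.arctan2(y[1],y[0])),o["qpos"])
print(proj(c,[540,72,113],o));cv2.imwrite("pics/w4.png",c["color"])
```

```text
10.85 [540.1783923   71.92842551 186.3235393 ] 33.141333889567385 [ 1.11762339e-02  4.30626067e-01  1.80812872e+00 -6.53931748e-05
  9.02762457e-01 -5.67208654e-01]
[255.88321475 197.63596221]
```

View pics/w4.png

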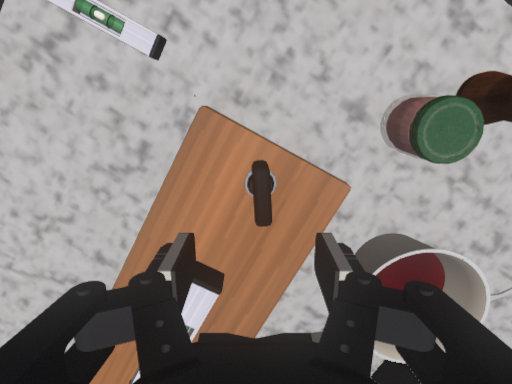

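The wrist view shows the wing's top face from (261,163) to (263,224), centred at about (262,194) and nearly parallel to the pads. The bubble is about 13 mm toward the hinge, which means roughly 1.9 rad clockwise.

Run:
```python
from h import *
import pickle
o,c=pickle.load(open("d3.pkl","rb"))
g=cv2.cvtColor(c["color"],cv2.COLOR_BGR2GRAY)
m=(g[150:232,240:285]<45).astype(np.uint8)
n,l,s,_=cv2.connectedComponentsWithStats(m);i=max(range(1,n),key=lambda i:s[i,4])
r=cv2.minAreaRect((np.argwhere(l==i)[:,::-1]+[240,150]).astype(np.float32));print(r)
b=cv2.boxPoints(r)
for z in(112,126):
    w=np.array([atz(c,p,z,o)[:2] for p in b]);e=[w[1]-w[0],w[2]-w[1]];e.sort(key=np.linalg.norm)
    print(z,[np.linalg.norm(x) for x in e],w.mean(0),np.degrees(np.arctan2(e[1][1],e[1][0]))%180)
```

```text
((269.61260986328125, 199.78955078125), (6.692038059234619, 49.25247573852539), 5.31454610824585)
112 [np.float64(4.931373385279304), np.float64(39.12676161435233)] [550.01289183  75.53619524] 118.74516611167013
126 [np.float64(4.613642235029137), np.float64(36.60580244090891)] [546.78422824  79.16328422] 118.74516611167029
```

Run:
```python
from h import *
import pickle
o,c=pickle.load(open("d3.pkl","rb"))
for z in(120,126):
    a,b=atz(c,(261,163),z,o),atz(c,(263,224),z,o);d=a-b;print(z,np.linalg.norm(d),(a+b)[:2]/2,np.degrees(np.arctan2(d[1],d[0])))
g=cv2.cvtColor(c["color"],cv2.COLOR_BGR2GRAY)
for r in range(156,232,6):print(r,g[r,246:282:2])
```

```text
120 46.23519496442234 [541.07574076  78.41131617] 125.34520098400829
126 44.909696539293996 [539.89535127  79.94277635] 125.34520098400829
156 [138 139 136 133 129 128 124 126 130 130 131 131 132 132 131 126 124 124]
162 [138 134 130 109  47  44  45  46  45  46  66 131 130 127 124 123 122 123]
168 [132 129 127  57  45  45  47  47  47  47  47  54 124 121 122 122 123 124]
174 [121 149 151  56  45  52  56  53  55  53  49  45 130 146 114 122 123 119]
180 [156  70  42  46  45  50  54  53  53  52  51  45  45  41 151 124 118 117]
186 [155  49  55  49  44  49  52  52  49  50  49  44  45  46 145 123 118 116]
192 [127 154  91  54  42  46  50  52  50  50  48  46  45 141 117 117 116 116]
198 [130 129 127 123  46  44  49  49  50  50  49  44  39 117 116 116 118 122]
204 [126 124 120 118  57  44  48  48  48  47  47  46  40 109 116 121 121 117]
210 [121 120 119 123  72  44  46  47  48  47  46  44  42 111 120 117 111 117]
216 [119 121 125 126  86  44  47  47  47  47  46  45  44 108 114 115 122 125]
222 [124 126 126 121 118  45  43  45  46  48  46  46  42 104 113 122 124 125]
228 [125 122 119 117 118 117 116 116 122 120 117 111 112 119 125 124 125 126]
```

Run:
```python
from h import *
import pickle
o,c=pickle.load(open("d3.pkl","rb"))
print(proj(c,[540,72,77],o),atz(c,(260,183),77,o),atz(c,(260,183),80,o))
for P in((541,75),(542,77),(541,78)):
  P=np.array(P);d=np.array([np.cos(np.radians(124)),np.sin(np.radians(124))])*23
  print(P,[proj(c,[*(P+s*d),z],o).round(0).tolist() for z in(91,125) for s in(1,-1)])
```

```text
[255.73672109 184.43135726] [542.36932289  75.07853342  77.        ] [541.86433874  75.75338314  80.        ]
[541  75] [[259.0, 159.0], [259.0, 213.0], [259.0, 169.0], [260.0, 230.0]]
[542  77] [[261.0, 158.0], [261.0, 212.0], [262.0, 167.0], [262.0, 229.0]]
[541  78] [[261.0, 156.0], [261.0, 210.0], [262.0, 165.0], [262.0, 227.0]]
```

Emit:
{"name": "carry_out", "arguments": {
  "commands": [1,2,-8,0,0,1,50,1,2.5,-14,0,0,0,50,0,0,-16,0,0,0,50,0,0,-16,0,0,0,50,0,0,-16,0,0,0,50,0,0,-12,0,0,0,50,0,0,-8,0,0,0,50,0,0,-4,0,0,0,50,0,0,0,0,0,0,50,0,0,0,0,0,0,30,0,0,0,0,0,0,20,0,0,0,0,0,0,10,0,0,0,0,0,0,5,0,0,0,0,0,0,5,0,0,0,0,0,0,5],
  "squeeze": 30
}}

```text
time: 12.15
tcp_pos: [542.6, 76.4, 92.8]
eef_rot: [0.468, 0.884, 0.0, 0.001]
contact_force: [1.6, 3.1, 2.9]
gripper_width: 12.4
grip_force: 31.8
```

Emit:
{"name": "carry_out", "arguments": {
  "commands": [0,0,0.2,0,0,-3,5,0,0,0.3,0,0,-5,5,0,0,0.4,0,0,-6,5,0,0,0.4,0,0,-6,5,0,0,0.4,0,0,-6,5,0,0,0.4,0,0,-6,5,0,0,0.4,0,0,-6,5,0,0,0.2,0,0,-2,5,0,0,0,0,0,0,5]
}}

```text
time: 12.9
tcp_pos: [542.7, 76.0, 95.5]
eef_rot: [0.743, 0.669, 0.0, 0.001]
contact_force: [0.7, -3.2, 3.6]
gripper_width: 12.8
grip_force: 29.2
```

Emit:
{"name": "carry_out", "arguments": {
  "commands": [0,0,0.2,0,0,-3,5,0,0,0.4,0,0,-5,5,0,0,0.4,0,0,-6,5,0,0,0.4,0,0,-6,5,0,0,0.4,0,0,-6,5,0,0,0.4,0,0,-6,5,0,0,0.4,0,0,-6,5,0,0,0.4,0,0,-6,5,0,0,0.4,0,0,-6,5,0,0,0.4,0,0,-6,5,0,0,0.4,0,0,-6,5,0,0,0.4,0,0,-5,5,0,0,0.2,0,0,-3,5,0,0,0,0,0,0,5,0,0,0,0,0,0,5]
}}

```text
time: 14.15
tcp_pos: [542.6, 75.5, 100.1]
eef_rot: [0.992, 0.124, 0.001, 0.001]
contact_force: [0.8, -7.2, 4.0]
gripper_width: 12.4
grip_force: 29.5
```

Emit:
{"name": "carry_out", "arguments": {
  "commands": [0,0,0,0,0,0,25,0,0,0,0,0,0,35,0,0,0,0,0,0,35,0,0,10,0,0,0,40,0,0,20,0,0,0,40,0,0,20,0,0,0,40,0,0,20,0,0,0,40,1,-10,16,0,0,5,40,1,-14,0,0,0,6.5,40,1,-15,0,0,0,6.5,40,1,-15,0,0,0,6.5,40,1,-15,0,0,0,6.5,40,1,-15,0,0,0,6.5,40,1,-15,0,0,0,6.5,40,1,-15,0,0,0,6.5,40,1,-15,0,0,0,6.5,40,1,-15,0,0,0,6.5,40,1,-15,0,0,0,6.5,40,1,-9,0,0,0,6.5,40,0,-4,0,0,0,4.5,40]
}}

```text
time: 15.82
tcp_pos: [554.2, -96.8, 186.4]
eef_rot: [0.673, 0.74, 0.0, 0.0]
contact_force: [-0.9, -0.5, 0.4]
gripper_width: 39.8
grip_force: 0.0
```

Emit:
{"name": "carry_out", "arguments": {
  "commands": [0,0,0,0,0,0,20,0,0,0,0,0,0,0,0,0,0,0,0,0,0,0,0,0,0,0,0,0]
}}

```text
time: 16.15
tcp_pos: [554.2, -95.3, 186.0]
eef_rot: [0.675, 0.738, 0.0, 0.0]
contact_force: [-0.6, -0.5, -0.3]
gripper_width: -0.0
grip_force: 0.0
```

Run:
```python
from bub import *
import pickle
p,S,o,c=bub(108);print(o["time"],o["tcp_pos"],o["eef_rot"]);pickle.dump((o,c),open("d4.pkl","wb"))
print([(round(a,1),s[1],s[2]) for a,s in zip(p[20:141:3],S[20:141:3].tolist())])
im=c["color"][110:260,180:330];cv2.imwrite("pics/w5.png",cv2.resize(im,(600,600),interpolation=cv2.INTER_CUBIC))
```

```text
vial centre [554.2 -94.2] half 25.6 bubble [-11.4  25.6   7.2] dark lines []
16.15 [554.17124341 -95.27877661 186.03335648] [6.75291699e-01 7.37550756e-01 5.37243529e-05 3.62443139e-05]
[(np.float64(-20.3), 142, 97), (np.float64(-19.3), 143, 98), (np.float64(-18.2), 143, 98), (np.float64(-17.2), 113, 84), (np.float64(-16.2), 75, 66), (np.float64(-15.1), 112, 78), (np.float64(-14.1), 122, 81), (np.float64(-13.1), 121, 81), (np.float64(-12.1), 124, 86), (np.float64(-11.0), 157, 147), (np.float64(-10.0), 213, 220), (np.float64(-9.0), 230, 231), (np.float64(-8.0), 231, 231), (np.float64(-7.0), 231, 231), (np.float64(-6.0), 231, 231), (np.float64(-5.0), 232, 231), (np.float64(-4.0), 231, 231), (np.float64(-3.0), 232, 232), (np.float64(-2.0), 232, 231), (np.float64(-1.0), 232, 232), (np.float64(0.0), 232, 232), (np.float64(1.0), 232, 232), (np.float64(2.0), 227, 231), (np.float64(3.0), 196, 190), (np.float64(3.9), 151, 115), (np.float64(4.9), 138, 98), (np.float64(5.9), 99, 81), (np.float64(6.9), 85, 72), (np.float64(7.8), 117, 82), (np.float64(8.8), 127, 86), (np.float64(9.8), 128, 87), (np.float64(10.7), 128, 87), (np.float64(11.7), 141, 99), (np.float64(12.7), 150, 107), (np.float64(13.6), 151, 108), (np.float64(14.6), 151, 107), (np.float64(15.5), 151, 107), (np.float64(16.5), 152, 109), (np.float64(17.4), 152, 109), (np.float64(18.4), 152, 109), (np.float64(19.3), 153, 110)]
```

View pics/w5.png

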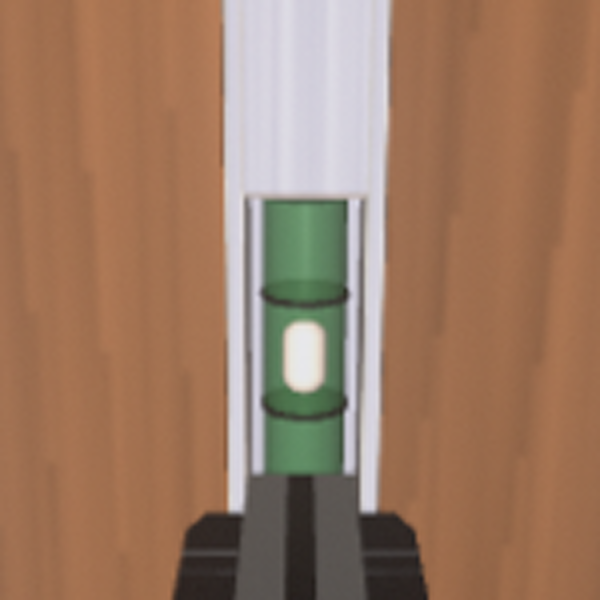

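The bubble sits between the lines: ring lines at rows 303 and 416, bubble at 320–392, so about 0.7 mm off centre. The fingers are shut. Next I press down just hinge-side of the vial, so the bubble stays visible.

Emit:
{"name": "carry_out", "arguments": {
  "commands": [1,-8,0,0,0,0,0,1,-12,-5,0,0,0,0,1,-10,-10,0,0,0,0,0,0,-15,0,0,0,0,0,0,-15,0,0,0,0,0,0,-10,0,0,0,0,0,0,-7,0,0,0,0,0,0,-5,0,0,0,0,0,0,-3,0,0,0,0,0,0,-2,0,0,0,0,0,0,0,0,0,0,0,0,0,0,0,0,0,0]
}}

```text
time: 17.2
tcp_pos: [557.4, -125.8, 114.2]
eef_rot: [0.675, 0.738, 0.0, 0.0]
contact_force: [-0.7, 0.9, 0.5]
gripper_width: 0.2
grip_force: 0.0
```

Emit:
{"name": "carry_out", "arguments": {
  "commands": [0,0,-1,0,0,0,0,0,0,-1,0,0,0,0,0,0,-1,0,0,0,0,0,0,0,0,0,0,0,0,0,0,0,0,0,0]
}}

```text
time: 17.62
tcp_pos: [557.2, -125.7, 110.8]
eef_rot: [0.675, 0.738, 0.0, 0.0]
contact_force: [-0.2, -0.2, -0.6]
gripper_width: -0.0
grip_force: 0.0
```

Emit:
{"name": "carry_out", "arguments": {
  "commands": [0,0,-1,0,0,0,0,0,0,0,0,0,0,0,0,0,-0.5,0,0,0,0,0,0,0,0,0,0,0,0,0,0,0,0,0,0]
}}

```text
time: 18.03
tcp_pos: [557.2, -125.7, 109.3]
eef_rot: [0.675, 0.738, 0.0, 0.0]
contact_force: [-1.1, 0.1, 0.3]
gripper_width: 0.3
grip_force: 0.0
```

Emit:
{"name": "carry_out", "arguments": {
  "commands": [0,0,-0.7,0,0,0,0,0,0,0,0,0,0,0,0,0,-0.6,0,0,0,0,0,0,0,0,0,0,0,0,0,0,0,0,0,0]
}}

```text
time: 18.45
tcp_pos: [557.3, -125.8, 108.2]
eef_rot: [0.675, 0.738, 0.0, 0.0]
contact_force: [-0.3, 0.9, 2.5]
gripper_width: -0.2
grip_force: 1.1
```

Emit:
{"name": "carry_out", "arguments": {
  "commands": [0,0,-0.5,0,0,0,0,0,0,-0.5,0,0,0,0,0,0,0,0,0,0,0,0,0,0,0,0,0,0,0,0,0,0,0,0,0]
}}

```text
time: 18.87
tcp_pos: [557.4, -125.7, 107.9]
eef_rot: [0.675, 0.738, 0.0, 0.0]
contact_force: [-3.1, 2.0, 12.2]
gripper_width: 0.3
grip_force: 5.8
```

About 12 N, which is gentle. I hold it and check the bubble.

Emit:
{"name": "carry_out", "arguments": {
  "commands": [0,0,0.2,0,0,0,0,0,0,0,0,0,0,0,0,0,0,0,0,0,0,0,0,0,0,0,0,0,0,0,0,0,0,0,0,0,0,0,0,0,0,0,0,0,0,0,0,0,0,0,0,0,0,0,0,0,0,0,0,0,0,0,0,0,0,0,0,0,0,0,0,0,0,0,0,0,0,0,0,0,0,0,0,0,0,0,0,0,0,0,0]
}}

```text
time: 19.95
tcp_pos: [557.3, -125.7, 108.0]
eef_rot: [0.675, 0.738, 0.0, 0.0]
contact_force: [-2.2, 1.6, 9.7]
gripper_width: -0.0
grip_force: 4.9
```

Run:
```python
from h import *
c=capture("wrist");cv2.imwrite("pics/w6.png",cv2.resize(c["color"],(800,600),interpolation=cv2.INTER_CUBIC));print(get_obs()["contact_force"])
```

```text
[-2.84677693  1.54574629  9.99706555]
```

View pics/w6.png

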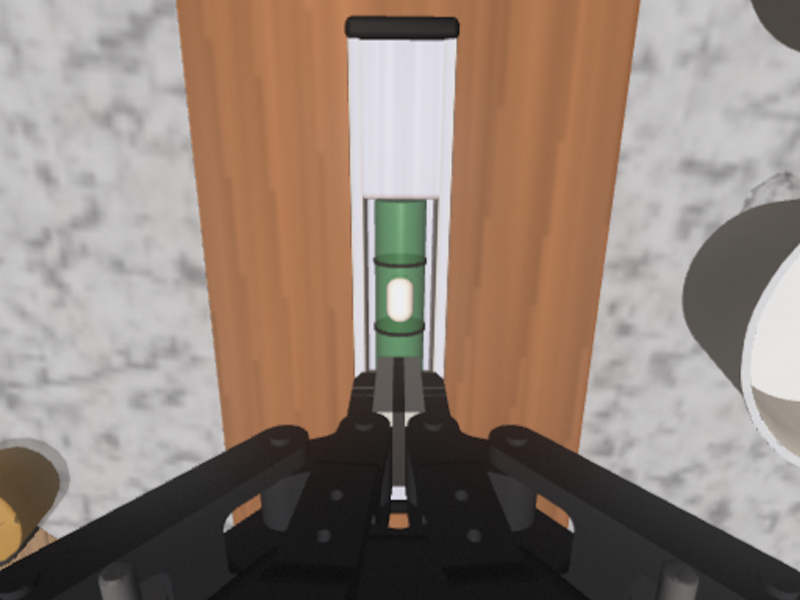

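The level sits straight on the board. The lines are at rows 264 and 333 (middle 298.5) and the bubble spans 278–321 (middle 299.5), so it is centred under a push of about 10 N.

```bash
python3 -c "
from station import *
print(hand_in())"
```

```text
the job is handed in; nothing more can be done
None
```

Job handed in: the level lies lengthwise on the board, the foot is turned about 1.9 rad clockwise, and the bubble is centred with the fingers pressing at about 10 N; the jars and mill were not touched.

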